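# Last flat bottle into the packed crate row

## Task

Pack the loose flat bottle on the table into the crate: push it down into the narrow gap in the middle of the row, the same way round as its neighbours, so that it nudges them apart and stands fully down on the crate floor between them. It and the two bottles beside it must end upright and none of the three may be tipped over on the way; let it down in the grip, do not drop it, then let go.

Things in the scene. Friction and masses are not known exactly. Their poses are not given: they have to be found in the camera images.
- flask_mid (a point): Centre (60 mm up) of the loose flat amber bottle standing on the table: 56 mm wide along x, 36 thick along y, 120 tall, 0.15-0.3 kg. Narrow ends (+-x) flat up to 100 mm; broad faces upright to 78 mm, then sloping in to 18 mm thick at 100 mm; long foot edges rounded 6 mm; black cap 18 mm across, top 17 mm. A half turn is no difference. Others nearby, 120 mm off or more: square, round bottle.
- crate: Low open wooden crate fixed to the table, origin under its centre, z up. Outside 92 mm (x) by 208 (y), walls 8 thick, 45 high; inner floor 8 mm up, inside 76 x 192. Along its y stands a row of four loose bottles just like the loose flat one, x and y as the crate's, two either side of a gap near the middle. They slide or lean aside when pushed; 12 mm to spare with five in.
- left_mid (a point): Centre (60 mm above its underside, 68 mm above the table) of the row bottle beside the gap on the crate's +y side; same shape and axes as the loose flat one.
- right_mid (a point): Centre (60 mm above its underside) of the row bottle beside the gap on the crate's -y side; same shape and axes. The gap is 25 to 29 mm between the broad faces at first, narrower than the bottle, but 43 to 47 mm between the neighbours' caps and shoulder tops.
Not all that is in view belongs to the job. What is shaped like the crate but purple is not meant.

How it is judged:
At the end, for the whole second after the job is handed in: The loose bottle is at rest between the two gap neighbours (28-55 mm from each across the row), within 16 mm of the row's centre line and 12 degrees of the crate, less than 7 mm above fully down; it and both neighbours upright within 10 degrees, the neighbours down too (z of each of flask_mid, left_mid, right_mid in the frame of crate below 0.075 m and y of flask_mid in the frame of left_mid between -0.055 and -0.028 m and y of flask_mid in the frame of right_mid between 0.028 and 0.055 m and x of flask_mid in the frame of crate between -0.016 and 0.016 m and angle between the y axis of flask_mid and the y axis of crate, either way round below 0.21 rad and angle between each of flask_mid, left_mid, right_mid's own z axis and vertical below 0.175 rad and linear speed of flask below 0.02 m/s); the robot touches nothing.
It fails at once if a bottle next to the gap is tipped over (more than 25 degrees) (angle between any of left_mid, right_mid's own z axis and vertical above 0.436 rad).
It fails at once if the loose bottle is tipped over (more than 50 degrees) (angle between flask_mid's own z axis and vertical above 0.87 rad).
It fails at once if the loose bottle is dropped (falls faster than 0.6 m/s with no finger on it) (linear speed of flask above 0.6 m/s and contact force between the fingers and flask below 0.1 N).
It also fails if it takes over 40 s, if anything falls off the work surface, if the arm or the gripper's body presses on something with over 40 N, if the wrist force passes 120 N, or if a joint passes its speed limit or range.

## Robot

A 6-joint arm with a two-finger parallel gripper is mounted at the origin on the work surface. World frame = base frame: x ahead of the robot, y to its left, z up, the work surface at z = 0. Lengths are in m, angles in rad, forces in N, time in s.
With the tool pointing down it reaches from about 0.35 to 0.975 m from the base axis. Payload 4.9 kg.
Tool frame: the origin (TCP) lies midway between the tips of the shut fingers; the grasp point (between the pads) lies 19 mm behind it; z points along the fingers, y is the direction in which the jaws open and shut (so a half turn about z gives the same grasp; the last joint's range is limited). The gripper opens to 85 mm and grips with 20 to 120 N. Pads are 22 mm wide; open, the fingers measure 114 mm over their backs; the gripper's body (76 mm by 85 mm) begins 54 mm behind the grasp point. The pads swing forward as they close: fully open they stand 13 mm farther back than shut.
Start: joints at [-1.279, 0.053, 1.613, -0, 1.476, -0.119], TCP at [0.25, -0.573, 0.231] pointing down, gripper open.
Joint ranges: [-3.01, 3.01], [-1.01, 2.22], [0.06, 2.58], [-1.02, 4.17], [0.09, 2.62], [-3.14, 3.14]. Speed limits (rad/s): [2.57, 2.57, 3.14, 3.14, 3.14, 3.14].

## Interface

Orientations are given as a unit quaternion [w, x, y, z].
In Python, from plant import manip, cams gives the robot as it stands.
- The arm moves only by the tool jog_arm, never from a script. Its argument "targets" is a list of rows, each a list of 4 numbers: the shift along the tool's x, y, z in m, then the turn about the tool's z in degrees. A call has 1 to 5 rows; each row is the pose to reach, as a shift and turn from the pose commanded when the call began, along the tool's axes at that moment; what a row does not reach only later rows make up. A row lasts 1/12 s, in which the tool goes at most 41.7 mm and 7.16 degrees, less where a joint would pass 70% of its speed; a pose out of reach is approached as far as the arm can. A call with a gripper value outside its range is refused whole. "fingers" is the opening, from 0 (shut) to 1 (fully open), set as the call begins (left out, the last holds). The fingers move at their own pace and stop on an object; the grip force is fixed at half the most. Time passes only in rows, so rows that repeat a pose let the fingers close. It gives the time, the measured TCP pose, the force and the opening at its end, in the units of the state.
- manip.state(): the state, without advancing time (a new reading comes with each control period).
- cams.grab_frame(name): name is "scene" or "top"; returns the picture (420x560x3 uint8, red, green, blue); there is no depth.
- cams.get_calibration(name): a dict with "camera_matrix" (3x3 intrinsics, pixels), "cam_to_world" (4x4, takes a point from camera to world coordinates). Camera axes: x right, y up, looking along -z (the intrinsics and any distortion apply to the point x, -y, -z); pixel columns grow to the right and rows downward; lengths in m; the calibration is good to about 2 mm. A picture is of the moment at which its call begins. get_calibration takes no time and is no camera call.
- manip.job_done(): hands the job in, once; it reports no verdict.
The state is a dict: "time": time; "joint_pos": joint angles; "joint_vel": joint speeds; "joint_efforts": joint torques, N m; "tool_pos": TCP position; "tool_rot": TCP orientation; "contact_force": force on the tool from outside, world axes, zero at the start; "ft_torque": the same for the moment, N m; "gripper_width": opening from 0.0 (shut) to 1.0 (fully open).
Only numpy, scipy, OpenCV 4.12 (cv2) and the standard library are available. Lean on these libraries where they do the work, as an engineer would, in place of code of your own. Each camera call takes 0.05 s, during which the arm holds its last target. There are 200 camera calls.

## Working session

There is one attempt and no reset: what is moved stays moved. The work goes in short steps, Python scripts to look and compute and a tool call to move; the robot and the scene stay as the last step left them, time stands still between calls to the robot, and variables do not carry over. Pictures are saved under pics/ and viewed, about 8 in all and at most 12, crops included, and the job is handed in when it is done.

Besides the shell and the picture viewer there is one more tool, called after "Emit:" by a JSON object that holds its "api" and its "payload", one argument or row to a line. jog_arm: Moves the arm, as the interface text tells. Its arguments: {"type":"object","properties":{"targets":{"type":"array"},"fingers":{"type":"number"}},"required":["targets"]}

```bash
mkdir -p pics; ls
python3 - <<'E'
from plant import manip, cams
import cv2, numpy as np
np.set_printoptions(precision=4,suppress=True)
for n in ("scene","top"):
    im=cams.grab_frame(n); cv2.imwrite(f"pics/{n}0.png",im[:,:,::-1])
    c=cams.get_calibration(n); print(n,c)
print(manip.state())
E
```

```text
pics
scene {'camera_matrix': array([[397.1829,   0.    , 281.3429],
       [  0.    , 397.1829, 214.8352],
       [  0.    ,   0.    ,   1.    ]]), 'cam_to_world': array([[-0.3156, -0.6294,  0.7101,  1.2715],
       [ 0.9488, -0.2207,  0.226 ,  0.3487],
       [ 0.0145,  0.7451,  0.6668,  0.7801],
       [ 0.    ,  0.    ,  0.    ,  1.    ]])}
top {'camera_matrix': array([[504.2435,   0.    , 277.632 ],
       [  0.    , 504.2435, 210.1877],
       [  0.    ,   0.    ,   1.    ]]), 'cam_to_world': array([[-0.0181,  0.9986, -0.0497,  0.4138],
       [-0.9998, -0.0183, -0.0035,  0.1041],
       [-0.0044,  0.0496,  0.9988,  1.646 ],
       [ 0.    ,  0.    ,  0.    ,  1.    ]])}
{'time': 0.1, 'joint_pos': array([-1.2791,  0.0533,  1.6142,  0.    ,  1.476 , -0.119 ]), 'joint_vel': array([-0.0004, -0.0012, -0.004 , -0.0001,  0.0006,  0.0021]), 'joint_efforts': array([  0.0007, -39.4908, -37.1363,  -0.0001,   0.0039,  -0.    ]), 'tool_pos': array([ 0.2494, -0.5725,  0.2302]), 'tool_rot': array([-0.0009,  0.979 ,  0.2039, -0.0001]), 'contact_force': array([-0.6032,  0.7011,  0.2652]), 'ft_torque': array([ 0.0269,  0.0001, -0.0437]), 'gripper_width': 0.9981702628983898}
```

View pics/scene0.png

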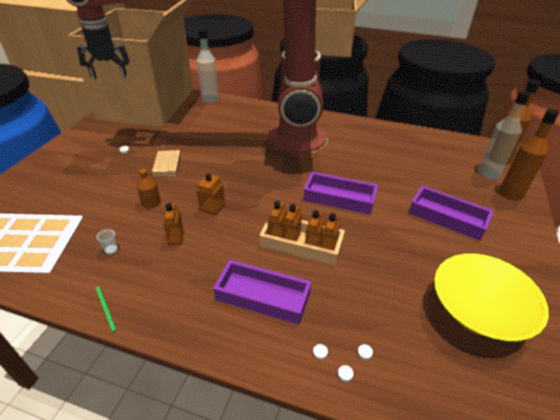

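View pics/top0.png

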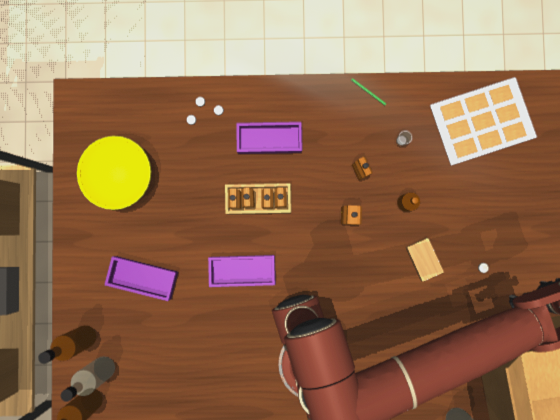

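The scene view shows the wooden crate at (302,238). The top view shows it at (258,198) with four bottles in it; the other trays are purple decoys. There are three loose amber bottles in the top view:
- **(363,167):** thin rectangle, the flat one, and the best fit.
- **(352,214):** squarer.
- **(409,201):** round.

I'll confirm in one enlarged crop.

```bash
cat > h.py <<'E'
import numpy as np, cv2
from plant import manip, cams
np.set_printoptions(precision=4,suppress=True)
def ray(n,u,v,z):
    c=cams.get_calibration(n);K=c["camera_matrix"];T=c["cam_to_world"]
    d=np.linalg.inv(K)@[u,v,1]; d=T[:3,:3]@(d*[1,-1,-1]); o=T[:3,3]
    return o+d*(z-o[2])/d[2]
def pix(n,p):
    c=cams.get_calibration(n);K=c["camera_matrix"];T=c["cam_to_world"]
    q=(T[:3,:3].T@(np.array(p)-T[:3,3]))*[1,-1,-1]; q=K@q; return q[:2]/q[2]
E
python3 - <<'E'
import cv2,numpy as np
t=cv2.imread("pics/top0.png");s=cv2.imread("pics/scene0.png")
a=cv2.resize(t[140:240,215:315],(400,400),interpolation=cv2.INTER_CUBIC)
b=cv2.resize(t[140:240,330:430],(400,400),interpolation=cv2.INTER_CUBIC)
c=cv2.resize(s[160:260,130:350],(800,364)[:2],interpolation=cv2.INTER_CUBIC)[:200*2]
o=np.vstack([np.hstack([a,b]),c]); o=cv2.resize(o,(o.shape[1]*600//o.shape[0],600))
print(o.shape); cv2.imwrite("pics/crop1.png",o)
from h import *
hsv=cv2.cvtColor(t,cv2.COLOR_BGR2HSV)
for nm,(r0,r1,c0,c1) in dict(flat=(150,185,345,380),crate=(180,217,220,296)).items():
    g=t[r0:r1,c0:c1].max(2); h=hsv[r0:r1,c0:c1]
    m=(g<50).astype(np.uint8); n,l,st,ce=cv2.connectedComponentsWithStats(m)
    for i in range(1,n):
        if st[i,4]>8: print(nm,st[i,4],ce[i]+[c0,r0],ray("top",*(ce[i]+[c0,r0]),.12+.008*(nm=="crate")))
E
```

```text
(600, 628, 3)
```

View pics/crop1.png

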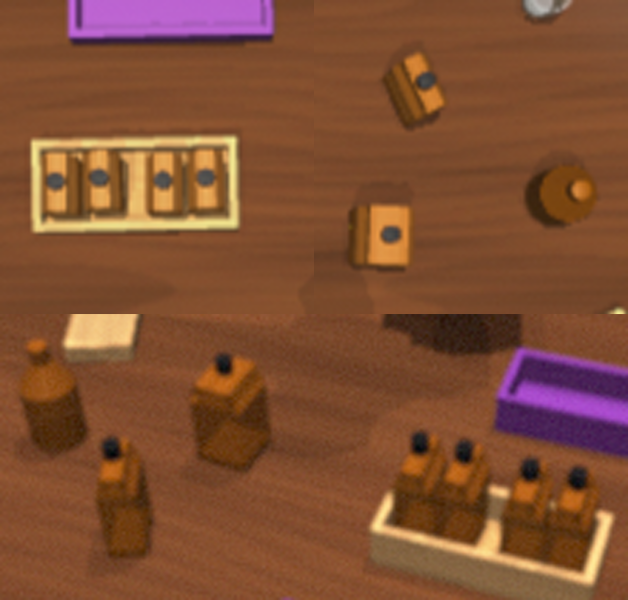

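The crop confirms it: the flat bottle is the thin one at top (363,167), scene (174,225). The gap in the wooden crate is near top (258,198). Next I'll measure the caps and top-face orientations.

```bash
cat > meas.py <<'E'
from h import *
def caps(im,n,box,z):
    r0,r1,c0,c1=box; b=im[r0:r1,c0:c1].astype(int)
    m=((b[...,0]-b[...,2]<25)&(b.max(2)<110)).astype(np.uint8)
    k,l,st,ce=cv2.connectedComponentsWithStats(m)
    return [(st[i,4],ce[i]+[c0,r0],ray(n,*(ce[i]+[c0,r0]),z)) for i in range(1,k) if 6<st[i,4]<80]
def face(im,n,box,z,val=150):
    r0,r1,c0,c1=box; h=cv2.cvtColor(im[r0:r1,c0:c1],cv2.COLOR_RGB2HSV)
    m=((h[...,2]>val)&(h[...,1]>120)).astype(np.uint8)
    m=cv2.morphologyEx(m,cv2.MORPH_CLOSE,np.ones((5,5)))
    cs,_=cv2.findContours(m,cv2.RETR_EXTERNAL,cv2.CHAIN_APPROX_NONE)
    out=[]
    for c in cs:
        if cv2.contourArea(c)<60: continue
        bp=cv2.boxPoints(cv2.minAreaRect(c))+[c0,r0]
        P=np.array([ray(n,*p,z) for p in bp]); e=P[1:3]-P[:2]; L=np.linalg.norm(e,axis=1); d=e[L.argmax()]
        out.append((P.mean(0)[:2],L*1e3,np.degrees(np.arctan2(d[1],d[0]))%180))
    return out
E
python3 - <<'E'
from meas import *
t=cv2.imread("pics/top0.png")[:,:,::-1].copy(); s=cv2.imread("pics/scene0.png")[:,:,::-1].copy()
print("px",t[166:168,360:368].tolist(), t[198,224:295:3].tolist())
for nm,box,z in (("flat",(150,185,345,385),.12),("crate",(180,217,222,294),.128)):
    for c in caps(t,"top",box,z): print(nm,"cap",*c)
    for f in face(t,"top",box,z-.02): print(nm,"face",*f)
for nm,box,z in (("flat",(200,245,160,190),.12),("crate",(198,240,260,345),.128)):
    for c in caps(s,"scene",box,z): print(nm,"scene cap",*c)
# crate outline (pale wood) 
h=cv2.cvtColor(t,cv2.COLOR_RGB2HSV)[175:220,215:300]
m=((h[...,2]>190)&(h[...,1]<130)).astype(np.uint8)
p=cv2.findNonZero(m); bp=cv2.boxPoints(cv2.minAreaRect(p))+[215,175]
P=np.array([ray("top",*q,.045) for q in bp]); print("crate",P[:,:2],P.mean(0),np.linalg.norm(np.diff(P,axis=0),axis=1))
E
```

```text
px [[[108, 65, 24], [127, 77, 28], [97, 62, 31], [58, 50, 45], [74, 73, 72], [75, 74, 72], [69, 68, 66], [70, 65, 62]], [[123, 73, 25], [98, 59, 22], [114, 72, 30], [75, 51, 32], [70, 65, 63], [69, 66, 63], [73, 64, 59], [112, 79, 58]]] [[129, 86, 52], [215, 186, 115], [86, 73, 67], [83, 81, 79], [113, 74, 34], [116, 73, 30], [143, 90, 39], [97, 81, 68], [97, 72, 51], [135, 86, 38], [105, 76, 47], [225, 172, 100], [234, 187, 108], [137, 85, 35], [84, 82, 79], [121, 87, 53], [132, 83, 35], [136, 86, 35], [135, 95, 58], [104, 86, 73], [146, 92, 40], [126, 99, 62], [180, 151, 95], [125, 74, 44]]
flat cap 18 [365.1667 165.2778] [ 0.6216 -0.1592  0.12  ]
flat face [ 0.6231 -0.1609] [17.9943 55.1882] 24.96658813050979
crate cap 18 [246.0556 196.1111] [0.5336 0.204  0.128 ]
crate cap 15 [266.3333 196.7333] [0.5306 0.1428 0.128 ]
crate cap 17 [280.1765 195.8235] [0.5326 0.1009 0.128 ]
crate cap 17 [232.0588 197.2353] [0.531  0.2463 0.128 ]
crate face [0.5289 0.1704] [199.1142  91.9438] 88.93787893193233
flat scene cap 27 [168.4074 206.4815] [ 0.6332 -0.1554  0.12  ]
crate scene cap 24 [276.5 204.5] [0.5439 0.1037 0.128 ]
crate scene cap 28 [292.1429 207.5   ] [0.5418 0.1446 0.128 ]
crate scene cap 28 [315.2857 213.8929] [0.546  0.2058 0.128 ]
crate scene cap 29 [332.1034 216.8276] [0.5428 0.2476 0.128 ]
crate [[0.5791 0.2774]
 [0.5793 0.0699]
 [0.4876 0.0699]
 [0.4874 0.2769]] [0.5333 0.1735 0.045 ] [0.2075 0.0917 0.2069]
```

```bash
cat > go.py <<'E'
# usage: go.py x y z jawdeg -> shift in tool axes (mm) and turn (deg) from the present pose
import sys; from h import *; from scipy.spatial.transform import Rotation as Ro
s=manip.state(); w,x,y,z=s["tool_rot"]; R=Ro.from_quat([x,y,z,w]).as_matrix()
a=list(map(float,sys.argv[1:])); jaw=np.degrees(np.arctan2(R[1,1],R[0,1]))
print("t",round(s["time"],2),"pos",s["tool_pos"],"jaw",round(jaw,2),"tilt",np.degrees(np.arccos(-R[2,2])).round(2),"F",s["contact_force"],"w",round(s["gripper_width"],3))
if a: print("shift mm",R.T@(np.array(a[:3])-s["tool_pos"])*1e3,"turn",-((a[3]-jaw+180)%360-180))
E
python3 go.py .622 -.160 .231 25
```

```text
t 0.1 pos [ 0.2494 -0.5725  0.2302] jaw -66.47 tilt 0.11 F [-0.6032  0.7011  0.2652] w 0.998
shift mm [ 506.3099 -229.4013   -0.2778] turn -91.46774589155962
```

Emit:
{"api": "jog_arm", "payload": {
  "targets": [
    [0.037,-0.017,0,-7],
    [0.074,-0.034,0,-14],
    [0.111,-0.05,0,-21],
    [0.148,-0.067,0,-28],
    [0.185,-0.084,0,-35]
  ],
  "fingers": 1.0
}}

```text
time: 0.52
tool_pos: [0.3863, -0.4204, 0.2307]
tool_rot: [-0.0, 0.871, 0.491, -0.0]
contact_force: [0.7, -0.1, 0.6]
gripper_width: 1.002
```

```bash
python3 go.py .622 -.160 .231 25
```

```text
t 0.52 pos [ 0.3863 -0.4204  0.2307] jaw -31.15 tilt 0.05 F [ 0.6504 -0.1324  0.5767] w 1.002
shift mm [344.7551  66.9813  -0.184 ] turn -56.15259194868827
```

Emit:
{"api": "jog_arm", "payload": {
  "targets": [
    [0.038,0.008,0,-7],
    [0.076,0.015,0,-14],
    [0.114,0.022,0,-21],
    [0.152,0.03,0,-28],
    [0.19,0.037,0,-35]
  ]
}}

```text
time: 0.93
tool_pos: [0.5172, -0.2776, 0.2309]
tool_rot: [-0.0, 0.683, 0.731, -0.0]
contact_force: [0.5, -1.0, -0.0]
gripper_width: 0.996
```

```bash
python3 go.py .622 -.160 .231 25
```

```text
t 0.93 pos [ 0.5172 -0.2776  0.2309] jaw 3.89 tilt 0.03 F [ 0.5046 -1.0035 -0.011 ] w 0.996
shift mm [110.1789 112.5117  -0.155 ] turn -21.113333757880696
```

Emit:
{"api": "jog_arm", "payload": {
  "targets": [
    [0.028,0.028,0,-5.5],
    [0.056,0.057,0,-11],
    [0.084,0.085,0,-16],
    [0.11,0.112,0,-21],
    [0.11,0.112,0,-21]
  ]
}}

```text
time: 1.35
tool_pos: [0.6242, -0.1574, 0.2304]
tool_rot: [-0.0, 0.537, 0.844, 0.001]
contact_force: [-0.3, -0.4, 0.9]
gripper_width: 1.0
```

```bash
python3 go.py .622 -.160 .062 25
python3 - <<'E'
from h import *
a=cams.grab_frame("scene");b=cams.grab_frame("top")
cv2.imwrite("pics/s1.png",a[:,:,::-1]);cv2.imwrite("pics/t1.png",b[:,:,::-1])
o=np.hstack([cv2.resize(a[130:270,110:250],(400,400)),cv2.resize(b[110:250,300:440],(400,400))]);cv2.imwrite("pics/c2.png",o[:,:,::-1])
E
```

```text
t 1.35 pos [ 0.6242 -0.1574  0.2304] jaw 25.04 tilt 0.15 F [-0.3496 -0.4424  0.9105] w 1.0
shift mm [ -1.7736  -3.3392 168.403 ] turn 0.03971926663595582
```

View pics/c2.png

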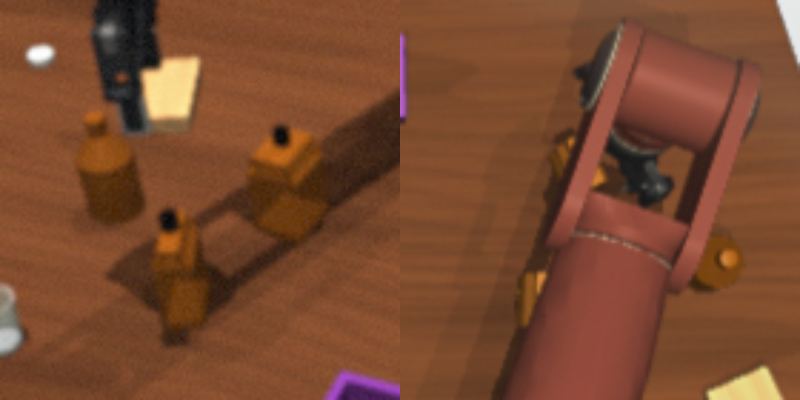

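The scene crop shows the gripper at about (155,175), above and behind the bottle. The top crop shows the bottle left of the gripper. I'll check this against the projections before descending.

Run:
```python
from h import *
for z in (.23,.25,.30): print(z,"scene",pix("scene",[.6242,-.1574,z]),"top",pix("top",[.6242,-.1574,z]))
print("cap",pix("scene",[.622,-.16,.12]),pix("top",[.622,-.16,.12]))
# two-view triangulation of flat cap (top: cap top centre; scene: cap body centre)
def rr(n,u,v): a=ray(n,u,v,.3);b=ray(n,u,v,0.);return a,b-a
for tp,sp in (([365.17,165.28],[168.41,206.48]),([246.06,196.11],[315.29,213.89]),([266.33,196.73],[292.14,207.5])):
    a,d=rr("top",*tp);b,e=rr("scene",*sp); k=np.linalg.lstsq(np.c_[d,-e],b-a,rcond=None)[0]; print(a+d*k[0],b+e*k[1])
```

```text
0.23 scene [161.4918 168.7064] top [371.0813 158.9804]
0.25 scene [159.8925 161.6617] top [372.3796 157.8953]
0.3 scene [155.6855 143.1307] top [375.7929 155.0423]
cap [169.0797 203.3971] [365.4199 165.1468]
[ 0.623 -0.161  0.11 ] [ 0.6239 -0.1627  0.1104]
[0.5344 0.2046 0.1179] [0.5347 0.2036 0.1179]
[0.5313 0.143  0.1189] [0.5317 0.1418 0.1189]
```

Both views agree on the cap centre, (0.623, -0.161), and on its height. Descending now.

Emit:
{"api": "jog_arm", "payload": {
  "targets": [
    [-0.001,-0.003,0.035,0],
    [-0.001,-0.003,0.07,0],
    [-0.001,-0.003,0.105,0],
    [-0.001,-0.003,0.14,0],
    [-0.001,-0.003,0.16,0]
  ]
}}

```text
time: 1.87
tool_pos: [0.6154, -0.1651, 0.0662]
tool_rot: [-0.003, 0.542, 0.841, -0.001]
contact_force: [-1.0, -0.1, -0.7]
gripper_width: 1.002
```

```bash
python3 go.py .6227 -.161 .056 25
```

```text
t 1.87 pos [ 0.6154 -0.1651  0.0662] jaw 24.4 tilt 0.39 F [-0.9635 -0.1056 -0.7268] w 1.002
shift mm [ 0.7118  8.3576 10.2083] turn -0.6007012810252945
```

Emit:
{"api": "jog_arm", "payload": {
  "targets": [
    [0,0,0.006,0],
    [0,0,0.006,0],
    [0,0,0.006,0]
  ]
}}

```text
time: 2.12
tool_pos: [0.6193, -0.1658, 0.0665]
tool_rot: [0.001, 0.541, 0.841, 0.0]
contact_force: [-0.1, -0.7, 0.6]
gripper_width: 0.999
```

```bash
python3 go.py .6227 -.161 .056 25
```

```text
t 2.12 pos [ 0.6193 -0.1658  0.0665] jaw 24.46 tilt 0.08 F [-0.0514 -0.6944  0.6205] w 0.999
shift mm [ 2.9806  5.0308 10.4774] turn -0.5370869966238843
```

Emit:
{"api": "jog_arm", "payload": {
  "targets": [
    [0.003,0.005,0.005,-0.5],
    [0.003,0.005,0.01,-0.5],
    [0.003,0.005,0.01,-0.5],
    [0.003,0.005,0.01,-0.5]
  ]
}}

```text
time: 2.45
tool_pos: [0.6226, -0.1599, 0.0558]
tool_rot: [0.0, 0.537, 0.844, 0.0]
contact_force: [0.6, -0.3, -0.4]
gripper_width: 1.0
```

```bash
python3 go.py .6227 -.161 .056 25
python3 - <<'E'
from h import *
a=cams.grab_frame("scene");cv2.imwrite("pics/s2.png",a[:,:,::-1])
cv2.imwrite("pics/c3.png",cv2.resize(a[150:260,110:260],(750,550),interpolation=cv2.INTER_CUBIC)[:,:,::-1])
E
```

```text
t 2.45 pos [ 0.6226 -0.1599  0.0558] jaw 25.06 tilt 0.03 F [ 0.5854 -0.2527 -0.429 ] w 1.0
shift mm [-1.0334 -0.4206 -0.2353] turn 0.058463743475584806
```

View pics/c3.png

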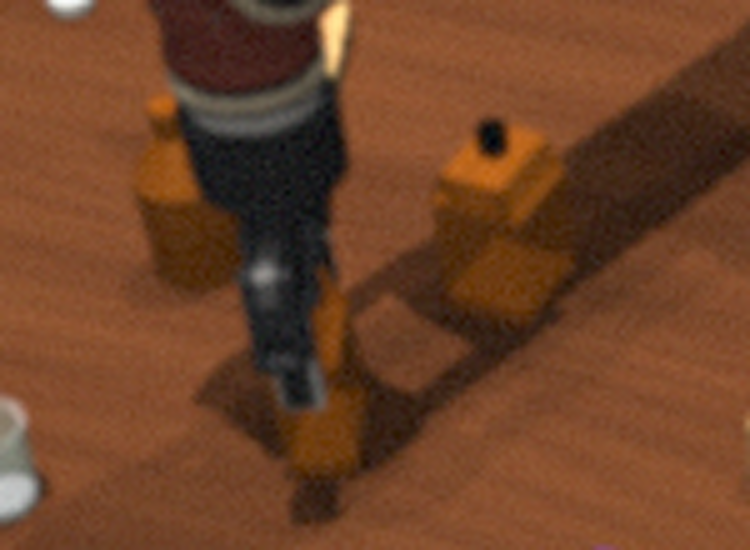

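The crop shows the near finger at crop (303,390), in front of the bottle's narrow end. One quick projection check, then I'll close.

Run:
```python
from h import *
u=np.array([np.cos(.4363),np.sin(.4363),0])
for z in (.055,.069): print("finger tip outer/inner",[pix("scene",np.array([.6226,-.1599,z])+u*r) for r in (.0425,.057)])
print("bottle narrow face low mid",pix("scene",np.array([.6227,-.161,.0])+u*.028), pix("scene",np.array([.6227,-.161,.05])+u*.028), "seen base mid", (110+325/5,150+460/5))
```

```text
finger tip outer/inner [array([171.8211, 233.2952]), array([171.3179, 237.248 ])]
finger tip outer/inner [array([170.8963, 229.3966]), array([170.3786, 233.3446])]
bottle narrow face low mid [175.3589 243.9927] [172.244  230.7262] seen base mid (175.0, 242.0)
```

The projections match: finger tip at (171,231) and bottle base at (175,243). Closing.

Emit:
{"api": "jog_arm", "payload": {
  "targets": [
    [0,0,0,0],
    [0,0,0,0],
    [0,0,0,0],
    [0,0,0,0],
    [0,0,0,0]
  ],
  "fingers": 0.0
}}

```text
time: 2.92
tool_pos: [0.6228, -0.1601, 0.0559]
tool_rot: [0.0, 0.537, 0.844, 0.0]
contact_force: [0.3, 0.5, 2.6]
gripper_width: 0.648
```

Emit:
{"api": "jog_arm", "payload": {
  "targets": [
    [0,0,0,0],
    [0,0,0,0],
    [0,0,0,0],
    [0,0,0,0],
    [0,0,0,0]
  ]
}}

```text
time: 3.33
tool_pos: [0.6228, -0.1601, 0.0559]
tool_rot: [0.001, 0.537, 0.844, 0.0]
contact_force: [0.9, 0.7, 4.8]
gripper_width: 0.647
```

Emit:
{"api": "jog_arm", "payload": {
  "targets": [
    [0,0,-0.01,0],
    [0,0,-0.03,0],
    [0,0,-0.06,0],
    [0,0,-0.09,0],
    [0,0,-0.12,0]
  ]
}}

```text
time: 3.75
tool_pos: [0.6207, -0.1596, 0.1747]
tool_rot: [-0.002, 0.537, 0.844, -0.001]
contact_force: [0.8, -0.6, -3.0]
gripper_width: 0.647
```

```bash
python3 go.py .533 .1735 .21 0
python3 - <<'E'
from h import *
a=cams.grab_frame("scene");cv2.imwrite("pics/s3.png",a[:,:,::-1])
cv2.imwrite("pics/c4.png",cv2.resize(a[120:250,110:270],(800,650),interpolation=cv2.INTER_CUBIC)[:600,:,::-1])
E
```

```text
t 3.75 pos [ 0.6207 -0.1596  0.1747] jaw 25.03 tilt 0.25 F [ 0.7649 -0.6129 -2.9732] w 0.647
shift mm [339.0404  61.3473 -34.5689] turn 25.030303717566085
```

View pics/c4.png

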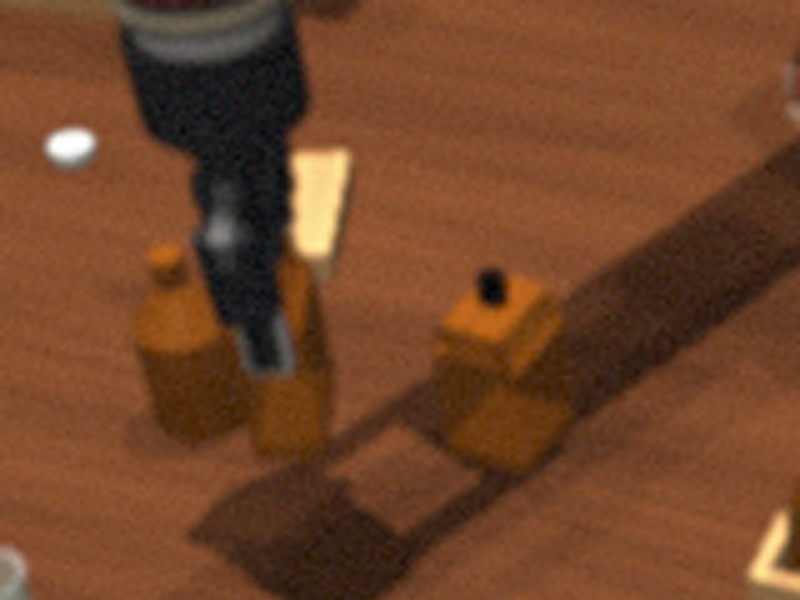

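The bottle is gripped (opening 55 mm, weight about 3 N) and lifted upright, base at crop (290,450). Carrying it to above the gap.

Emit:
{"api": "jog_arm", "payload": {
  "targets": [
    [0.02,0.003,-0.012,2],
    [0.05,0.009,-0.024,5],
    [0.08,0.015,-0.034,8],
    [0.115,0.021,-0.034,12],
    [0.15,0.027,-0.034,16]
  ]
}}

```text
time: 4.22
tool_pos: [0.5824, -0.0117, 0.209]
tool_rot: [-0.0, 0.651, 0.759, -0.0]
contact_force: [-0.4, -1.0, -3.1]
gripper_width: 0.647
```

```bash
python3 go.py .533 .1735 .21 0
```

```text
t 4.22 pos [ 0.5824 -0.0117  0.209 ] jaw 8.77 tilt 0.04 F [-0.3869 -0.9524 -3.0521] w 0.647
shift mm [190.6003 -20.5365  -0.9788] turn 8.773675257482267
```

Emit:
{"api": "jog_arm", "payload": {
  "targets": [
    [0.038,-0.004,0,2],
    [0.076,-0.008,0,4],
    [0.114,-0.012,0,6],
    [0.152,-0.016,0,8],
    [0.182,-0.02,0,8.8]
  ]
}}

```text
time: 4.63
tool_pos: [0.5329, 0.166, 0.2078]
tool_rot: [-0.001, 0.706, 0.708, -0.001]
contact_force: [0.5, -0.3, -3.3]
gripper_width: 0.645
```

Emit:
{"api": "jog_arm", "payload": {
  "targets": [
    [0.004,0,0,0],
    [0.008,0,0,0],
    [0.008,0,0,0],
    [0.008,0,0,0]
  ]
}}

```text
time: 4.97
tool_pos: [0.5349, 0.171, 0.2086]
tool_rot: [-0.0, 0.706, 0.708, -0.001]
contact_force: [-0.2, -0.5, -3.8]
gripper_width: 0.647
```

```bash
python3 go.py .533 .1735 .21 0
python3 - <<'E'
from h import *
a=cams.grab_frame("scene");cv2.imwrite("pics/s4.png",a[:,:,::-1])
b=cams.grab_frame("top");cv2.imwrite("pics/t4.png",b[:,:,::-1])
o=np.hstack([cv2.resize(a[120:270,240:360],(448,560),interpolation=cv2.INTER_CUBIC),cv2.resize(b[140:240,210:272],(347,560),interpolation=cv2.INTER_CUBIC)])
cv2.imwrite("pics/c5.png",o[:,:,::-1])
E
```

```text
t 4.97 pos [0.5349 0.171  0.2086] jaw 0.2 tilt 0.08 F [-0.1933 -0.5097 -3.8129] w 0.647
shift mm [ 2.4818 -1.9367 -1.3613] turn 0.19606987828012734
```

View pics/c5.png

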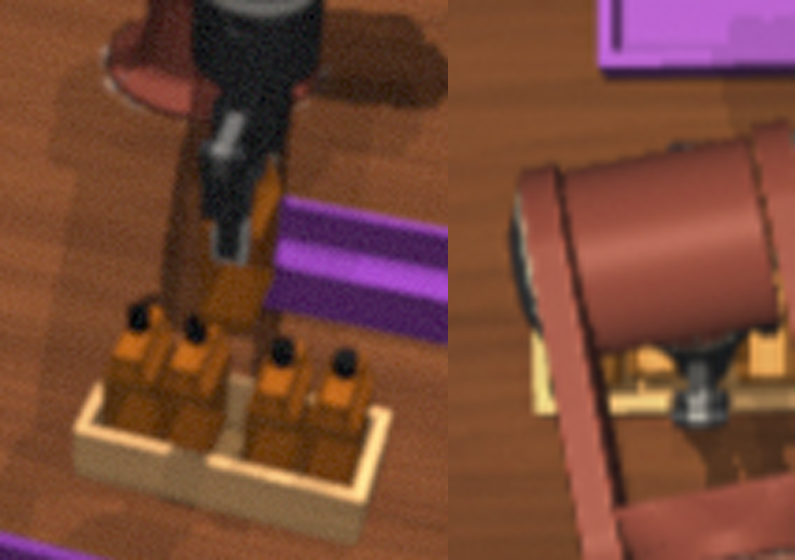

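The scene crop shows the held bottle's base at about crop (228,325), above the gap between the caps at (195,328) and (282,350). I'll compare that with the projection.

Run:
```python
from h import *
zb=.2086-.0559
for y in (.153-.001,.171-.001,.189-.001): 
    p=pix("scene",[.5349+.028,y,zb]); q=pix("scene",[.5349+.028,y,zb+.03]); print("near face",(p-[240,120])*3.733,(q-[240,120])*3.733)
a=cv2.imread("pics/s4.png")[:,:,::-1]
for v in (198,200,202,204): print(v,[tuple(a[v,u]) for u in range(288,316)].__str__().replace("np.uint8",""))
from meas import caps
for c in caps(a,"scene",(198,240,260,345),.119): print(*c)
```

```text
near face [197.1371 320.3118] [198.7238 284.5649]
near face [223.6428 326.2937] [225.7993 290.5194]
near face [250.3736 332.3263] [253.1097 296.5256]
198 [((81), (49), (26)), ((88), (52), (32)), ((88), (54), (34)), ((86), (53), (32)), ((85), (52), (23)), ((80), (47), (17)), ((84), (44), (26)), ((89), (54), (26)), ((90), (51), (2)), ((103), (57), (20)), ((114), (66), (25)), ((111), (57), (16)), ((108), (56), (10)), ((108), (60), (17)), ((112), (63), (27)), ((111), (62), (23)), ((112), (62), (23)), ((113), (62), (26)), ((108), (60), (15)), ((108), (58), (15)), ((103), (62), (20)), ((96), (56), (13)), ((89), (48), (26)), ((87), (45), (58)), ((64), (29), (69)), ((67), (31), (80)), ((68), (24), (81)), ((72), (31), (87))]
200 [((79), (48), (26)), ((85), (49), (29)), ((87), (53), (29)), ((86), (52), (25)), ((86), (49), (32)), ((86), (53), (27)), ((88), (51), (13)), ((97), (52), (11)), ((108), (58), (15)), ((111), (62), (14)), ((103), (50), (0)), ((113), (65), (27)), ((108), (61), (16)), ((113), (64), (24)), ((112), (61), (20)), ((113), (65), (28)), ((109), (57), (11)), ((107), (63), (13)), 
[... 820 characters left out ...]
((66), (46), (31)), ((45), (30), (19)), ((54), (33), (17)), ((69), (42), (17)), ((83), (44), (8)), ((90), (49), (9)), ((93), (51), (13)), ((102), (61), (22)), ((97), (51), (3)), ((105), (57), (16)), ((106), (58), (23)), ((107), (58), (11)), ((106), (60), (14)), ((108), (59), (18)), ((104), (56), (14)), ((106), (52), (11)), ((106), (59), (12)), ((99), (57), (27)), ((81), (45), (4)), ((74), (45), (20)), ((61), (31), (22)), ((62), (42), (26)), ((62), (37), (28)), ((60), (32), (26)), ((60), (36), (29)), ((82), (48), (38))]
23 [276.5652 204.3913] [0.5334 0.1003 0.119 ]
24 [291.6667 207.8333] [0.5334 0.141  0.119 ]
31 [315.     213.8387] [0.536  0.2031 0.119 ]
31 [332. 217.] [0.5334 0.2461 0.119 ]
```

Emit:
{"api": "jog_arm", "payload": {
  "targets": [
    [0.003,-0.002,0.005,0],
    [0.003,-0.002,0.01,0],
    [0.003,-0.002,0.01,0],
    [0.003,-0.002,0.01,0]
  ]
}}

```text
time: 5.4
tool_pos: [0.5325, 0.1745, 0.1984]
tool_rot: [-0.0, 0.706, 0.708, -0.001]
contact_force: [-0.1, 0.0, -2.3]
gripper_width: 0.654
```

```bash
python3 go.py .533 .174 .195 0
python3 - <<'E'
from h import *
a=np.mean([cams.grab_frame("scene").astype(float) for _ in range(4)],0)
a=np.clip(a*1.6,0,255).astype(np.uint8)
x0,y0,k=275,160,10
o=cv2.resize(a[y0:y0+60,x0:x0+60],None,fx=k,fy=k,interpolation=cv2.INTER_CUBIC)
s=manip.state()["tool_pos"]; zb=s[2]-.0559
for y in (-.018,.018):
  for x in (.028,-.028):
    for z in (0,.03,.078):
      p=(pix("scene",s*[1,1,0]+[x,y,zb+z])-[x0,y0]+.5)*k
      cv2.circle(o,tuple(int(v) for v in p),3,(0,255,0) if x>0 else (255,0,255),-1)
cv2.imwrite("pics/c6.png",o[:,:,::-1])
E
```

```text
t 5.4 pos [0.5325 0.1745 0.1984] jaw 0.21 tilt 0.09 F [-0.1193  0.0083 -2.297 ] w 0.654
shift mm [-0.5319  0.4558  3.3857] turn 0.2092126637820968
```

View pics/c6.png

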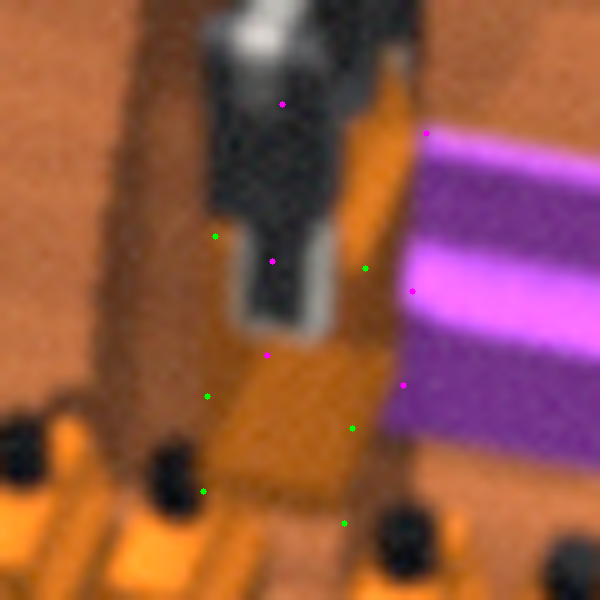

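The predicted corners sit on the bottle: bottom left (203,490), bottom right (345,515), back shoulder (423,132). So the bottle hangs upright and centred over the gap. Lowering to just above shoulder contact, then pushing slowly.

Emit:
{"api": "jog_arm", "payload": {
  "targets": [
    [-0.001,0.0005,0.008,0.2],
    [-0.001,0.0005,0.016,0.2],
    [-0.001,0.0005,0.024,0.2],
    [-0.001,0.0005,0.032,0.2],
    [-0.001,0.0005,0.038,0.2]
  ]
}}

```text
time: 6.02
tool_pos: [0.5327, 0.1738, 0.1594]
tool_rot: [-0.001, 0.707, 0.707, -0.001]
contact_force: [0.2, 0.8, -2.7]
gripper_width: 0.65
```

Emit:
{"api": "jog_arm", "payload": {
  "targets": [
    [0,0,0.003,0],
    [0,0,0.006,0],
    [0,0,0.009,0],
    [0,0,0.012,0],
    [0,0,0.015,0]
  ]
}}

```text
time: 6.43
tool_pos: [0.5339, 0.174, 0.1466]
tool_rot: [0.0, 0.707, 0.707, 0.0]
contact_force: [0.7, 0.5, -1.8]
gripper_width: 0.649
```

```bash
python3 go.py .533 .174 .064 0
python3 - <<'E'
from meas import *
a=np.mean([cams.grab_frame("scene").astype(float) for _ in range(2)],0).astype(np.uint8); cv2.imwrite("pics/s5.png",a[:,:,::-1])
for c in caps(a,"scene",(195,240,260,350),.119): print(*c)
E
```

```text
t 6.43 pos [0.5339 0.174  0.1466] jaw 0.04 tilt 0.06 F [ 0.6811  0.4849 -1.8235] w 0.649
shift mm [-0.0394 -0.948  82.6311] turn 0.040332553226534174
23 [276.5652 204.6087] [0.5342 0.1006 0.119 ]
29 [290.5172 206.8966] [0.5309 0.1372 0.119 ]
31 [315.9677 213.8065] [0.5351 0.2054 0.119 ]
30 [332.0333 216.9   ] [0.533  0.2461 0.119 ]
```

The wedging has started and both neighbours are moving apart under low force. Continuing slowly.

Emit:
{"api": "jog_arm", "payload": {
  "targets": [
    [0,0,0.003,0],
    [0,0,0.006,0],
    [0,0,0.009,0],
    [0,0,0.012,0],
    [0,0,0.015,0]
  ]
}}

```text
time: 6.95
tool_pos: [0.5334, 0.174, 0.131]
tool_rot: [-0.0, 0.707, 0.707, 0.0]
contact_force: [-0.3, 0.0, -1.0]
gripper_width: 0.645
```

```bash
python3 go.py .533 .174 .064 0
python3 - <<'E'
from meas import *
a=np.mean([cams.grab_frame("scene").astype(float) for _ in range(2)],0).astype(np.uint8); cv2.imwrite("pics/s6.png",a[:,:,::-1])
for c in caps(a,"scene",(195,240,260,350),.119): print(*c)
E
```

```text
t 6.95 pos [0.5334 0.174  0.131 ] jaw 0.04 tilt 0.01 F [-0.2788  0.0121 -1.0281] w 0.645
shift mm [ 0.0227 -0.4218 66.9804] turn 0.03907226964622623
23 [275.5652 204.3913] [0.5342 0.0979 0.119 ]
32 [288.5 206.5] [0.5311 0.1318 0.119 ]
31 [318.4516 214.1935] [0.5344 0.2116 0.119 ]
30 [332.0333 216.9   ] [0.533  0.2461 0.119 ]
```

Emit:
{"api": "jog_arm", "payload": {
  "targets": [
    [0,0,0.003,0],
    [0,0,0.006,0],
    [0,0,0.009,0],
    [0,0,0.012,0],
    [0,0,0.015,0]
  ]
}}

```text
time: 7.47
tool_pos: [0.5335, 0.1739, 0.1161]
tool_rot: [0.0, 0.707, 0.707, -0.0]
contact_force: [-1.0, 0.3, -2.1]
gripper_width: 0.651
```

Emit:
{"api": "jog_arm", "payload": {
  "targets": [
    [0,0,0.003,0],
    [0,0,0.006,0],
    [0,0,0.009,0],
    [0,0,0.012,0],
    [0,0,0.015,0]
  ]
}}

```text
time: 7.88
tool_pos: [0.5336, 0.1739, 0.1012]
tool_rot: [0.0, 0.707, 0.707, 0.0]
contact_force: [-0.1, 0.7, 0.2]
gripper_width: 0.648
```

```bash
python3 go.py .533 .174 .064 0
python3 - <<'E'
from meas import *
a=np.mean([cams.grab_frame("scene").astype(float) for _ in range(2)],0).astype(np.uint8); cv2.imwrite("pics/s7.png",a[:,:,::-1])
for c in caps(a,"scene",(195,240,260,350),.119): print(*c)
E
```

```text
t 7.88 pos [0.5336 0.1739 0.1012] jaw 0.04 tilt 0.02 F [-0.0796  0.6759  0.2004] w 0.648
shift mm [ 0.0557 -0.6466 37.2039] turn 0.0368084976397256
26 [273.1538 203.5385] [0.5331 0.091  0.119 ]
31 [286.2903 205.5806] [0.5295 0.1254 0.119 ]
28 [320.     214.6786] [0.5349 0.2158 0.119 ]
32 [333.25   217.0312] [0.5325 0.2491 0.119 ]
```

Emit:
{"api": "jog_arm", "payload": {
  "targets": [
    [0,0,0.003,0],
    [0,0,0.006,0],
    [0,0,0.009,0],
    [0,0,0.012,0],
    [0,0,0.015,0]
  ]
}}

```text
time: 8.4
tool_pos: [0.5338, 0.174, 0.0864]
tool_rot: [0.0, 0.707, 0.707, 0.0]
contact_force: [1.4, -0.8, 0.7]
gripper_width: 0.648
```

Emit:
{"api": "jog_arm", "payload": {
  "targets": [
    [0,0,0.003,0],
    [0,0,0.006,0],
    [0,0,0.009,0],
    [0,0,0.012,0],
    [0,0,0.015,0]
  ]
}}

```text
time: 8.82
tool_pos: [0.533, 0.1741, 0.0705]
tool_rot: [-0.0, 0.707, 0.707, -0.0]
contact_force: [-0.4, 1.2, -2.1]
gripper_width: 0.647
```

```bash
python3 go.py .533 .174 .064 0
python3 - <<'E'
from meas import *
a=np.mean([cams.grab_frame("scene").astype(float) for _ in range(2)],0).astype(np.uint8); cv2.imwrite("pics/s8.png",a[:,:,::-1])
for c in caps(a,"scene",(190,240,255,355),.119): print(*c)
cv2.imwrite("pics/c7.png",cv2.resize(a[140:270,240:360],(600,600),interpolation=cv2.INTER_CUBIC)[:,:,::-1])
E
```

```text
t 8.82 pos [0.533  0.1741 0.0705] jaw 0.04 tilt 0.06 F [-0.3576  1.2213 -2.0616] w 0.647
shift mm [-0.069  -0.0023  6.4929] turn 0.036997966207763966
24 [276.5 204.5] [0.5338 0.1003 0.119 ]
32 [316.9375 213.9062] [0.5346 0.2078 0.119 ]
30 [332.0333 216.9   ] [0.533  0.2461 0.119 ]
```

View pics/c7.png

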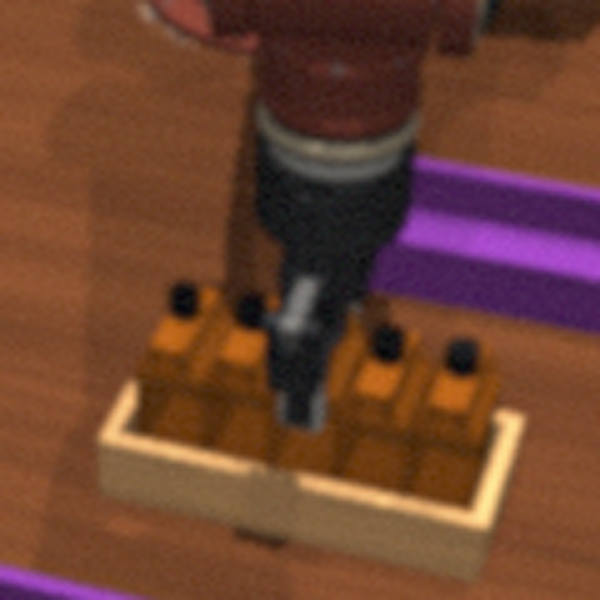

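The crop shows the bottle well down, with all four row bottles standing upright again: caps at (183,299), (252,310), (388,343) and (463,356). About 6 mm to go, so I'm feeling for the floor.

Emit:
{"api": "jog_arm", "payload": {
  "targets": [
    [0,0,0.002,0],
    [0,0,0.004,0],
    [0,0,0.005,0],
    [0,0,0.006,0],
    [0,0,0.006,0]
  ]
}}

```text
time: 9.33
tool_pos: [0.5334, 0.1739, 0.0651]
tool_rot: [-0.0, 0.707, 0.707, -0.0]
contact_force: [0.1, 0.8, -2.6]
gripper_width: 0.654
```

Emit:
{"api": "jog_arm", "payload": {
  "targets": [
    [0,0,0.001,0],
    [0,0,0.002,0],
    [0,0,0.002,0]
  ]
}}

```text
time: 9.58
tool_pos: [0.5337, 0.1739, 0.0638]
tool_rot: [0.0, 0.707, 0.707, -0.0]
contact_force: [-0.5, 0.2, 1.0]
gripper_width: 0.647
```

Emit:
{"api": "jog_arm", "payload": {
  "targets": [
    [0,0,0.001,0],
    [0,0,0.001,0]
  ]
}}

```text
time: 9.75
tool_pos: [0.5337, 0.1739, 0.0638]
tool_rot: [-0.0, 0.707, 0.707, -0.0]
contact_force: [-3.7, -0.4, 6.2]
gripper_width: 0.648
```

The bottle is on the floor, with 6 N upward and no further descent. Releasing, then straight up.

Emit:
{"api": "jog_arm", "payload": {
  "targets": [
    [0,0,0,0],
    [0,0,0,0],
    [0,0,0,0],
    [0,0,0,0],
    [0,0,0,0]
  ],
  "fingers": 1.0
}}

```text
time: 10.17
tool_pos: [0.5334, 0.1739, 0.0622]
tool_rot: [0.0, 0.707, 0.707, -0.0]
contact_force: [0.8, -0.8, -0.3]
gripper_width: 0.999
```

Emit:
{"api": "jog_arm", "payload": {
  "targets": [
    [0,0,-0.005,0],
    [0,0,-0.015,0],
    [0,0,-0.03,0],
    [0,0,-0.06,0],
    [0,0,-0.09,0]
  ]
}}

```text
time: 10.58
tool_pos: [0.5326, 0.1738, 0.153]
tool_rot: [-0.001, 0.707, 0.707, -0.001]
contact_force: [-0.1, 0.0, 0.1]
gripper_width: 0.997
```

Emit:
{"api": "jog_arm", "payload": {
  "targets": [
    [0,0,-0.03,0],
    [-0.03,0,-0.06,0],
    [-0.065,0,-0.08,0],
    [-0.1,0,-0.1,0],
    [-0.14,0,-0.1,0]
  ]
}}

```text
time: 11.0
tool_pos: [0.5358, 0.0331, 0.2596]
tool_rot: [0.004, 0.706, 0.708, 0.004]
contact_force: [0.9, -0.6, 0.7]
gripper_width: 0.997
```

Emit:
{"api": "jog_arm", "payload": {
  "targets": [
    [-0.035,0,0,0],
    [-0.07,0,0,0],
    [-0.1,0,0,0],
    [-0.1,0,0,0],
    [-0.1,0,0,0]
  ]
}}

```text
time: 11.42
tool_pos: [0.5336, -0.0674, 0.2533]
tool_rot: [0.0, 0.708, 0.706, 0.0]
contact_force: [-1.0, 0.2, -0.3]
gripper_width: 0.999
```

```bash
python3 go.py
python3 - <<'E'
from meas import *
a=cams.grab_frame("scene");b=cams.grab_frame("top")
for c in caps(a,"scene",(190,240,255,355),.119): print("s",*c)
for c in caps(b,"top",(180,217,222,294),.128): print("t",*c)
o=np.hstack([cv2.resize(a[170:270,240:360],(480,400),interpolation=cv2.INTER_CUBIC),cv2.resize(b[160:240,228:292],(320,400),interpolation=cv2.INTER_CUBIC)])
cv2.imwrite("pics/c8.png",o[:,:,::-1])
E
```

```text
t 11.42 pos [ 0.5336 -0.0674  0.2533] jaw -0.14 tilt 0.06 F [-0.9538  0.1845 -0.2795] w 0.999
s 24 [276.5 204.5] [0.5338 0.1003 0.119 ]
s 29 [290.1034 206.8276] [0.531  0.1361 0.119 ]
s 26 [303.5    210.7692] [0.5343 0.1727 0.119 ]
s 27 [317.1111 214.1852] [0.5355 0.2085 0.119 ]
s 30 [332.0333 216.9   ] [0.533  0.2461 0.119 ]
t 16 [244.4375 196.375 ] [0.5329 0.2089 0.128 ]
t 15 [256.3333 196.2667] [0.5326 0.1729 0.128 ]
t 17 [268.3529 197.    ] [0.5297 0.1367 0.128 ]
t 16 [280.3125 195.875 ] [0.5325 0.1005 0.128 ]
t 17 [232.0588 197.2353] [0.531  0.2463 0.128 ]
```

View pics/c8.png

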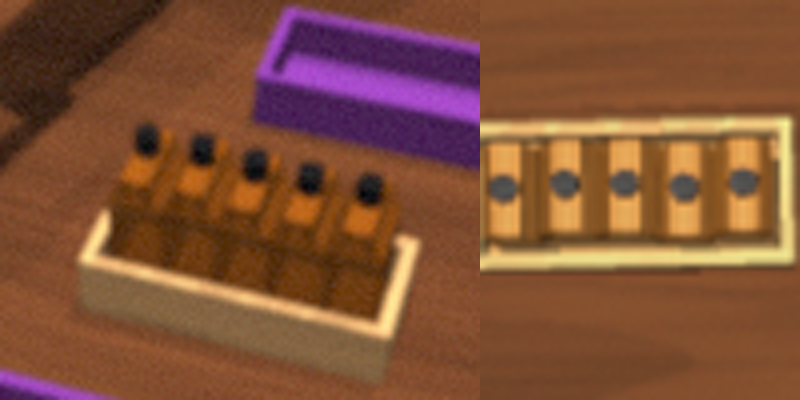

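All five caps are in one even line in both views, spaced 36 mm either side of the packed bottle. All five stand upright and level, and the arm is clear. Handing in.

```bash
python3 -c "
from plant import manip
print(manip.job_done())"
```

```text
the job is handed in; nothing more can be done
None
```

I packed the loose flat bottle into the gap in the wooden crate and handed the job in at about 11.5 s. I gripped it by its narrow ends, turned it square to the crate and lowered it slowly. The neighbours leaned aside, then stood back up. I let go once it was on the crate floor; the last reading before that showed 6 N from below and no further descent.

My last checks, from both cameras after the arm had backed off:
- **Position:** the packed bottle's cap is at about (0.533, 0.173), on the crate's centre. It is 36 mm from each neighbour across the row.
- **Standing:** all five bottles look upright, aligned with the crate and level with each other. The tool height at release fits the bottle being fully down.
- **Clear of the robot:** the arm is touching nothing. The largest force I read was about 6 N.

No check failed. The two cameras' cap positions agreed within about 3 mm, close to the stated calibration accuracy.

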